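# Isolate the drive rack and pull the faulty card

## Task

Make the spindle drive safe and take out its faulty card: lift the clear red cover on the switch box, flip the toggle beneath it fully over to the other side, and close the cover again. Only then slide the card with the yellow tab straight up out of the rack, keep it upright, and lower it into the slot of the orange stand until it rests on the bottom, before letting go of it (do not drop it in). Leave the two cards with grey tabs seated in the rack.

Things in the scene. Friction and masses are not known exactly. Their poses are not given: they have to be found in the camera images.
- switch_box: Cream box fixed to the bench, 140 mm (x) by 110 (y) by 50 high, carrying the guarded toggle on its top. Origin at the centre of its underside; z up; the cover's pull tab points to its -x, the cover's hinge is at its +x end.
- cover (a joint): Angle of the clear red safety cover, rad: 0 closed, growing as its front (-x) edge is lifted, stop at 1.9. Hinge along the box's y, stiff: the cover stays where it is left and takes about 1 N at the tab to move. A hood 84 by 84 mm and 62 mm high, open below, over the toggle.
- cover_hinge (a point): Point on the cover's hinge axis, mid-width, 52 mm above the bench and 42 mm to +x of the box's centre (in the box's frame). The axes turn with the cover; when closed they are parallel to the box's axes.
- cover_tab (a point): Grip point on the cover's red pull tab, turning with it. Tab 40 mm long, sticking out forward (-x when closed) from the hood, 10 mm thick (y), 16 high. Point 28 mm out from the hood's front face; when closed 112 mm to -x and 52 mm above the hinge, 104 mm above the bench. Pinched across y, the tab pivots between the fingers as the cover swings.
- switch (a joint): Angle of the toggle, rad: 0 is on, the lever leaning 0.5 rad to the box's +y; 1.0 is off, leaning 0.5 rad to -y. Both are end stops; it stays where it is left and needs about 2 N at its tip.
- switch_tip (a point): Centre of the 16 mm steel ball at the tip of the toggle lever (rod 9 mm thick). The pivot axis is parallel to the box's x, at the box's centre, 58 mm above the bench; the ball's centre is 42 mm from it.
- rack: Aluminium card rack fixed to the bench, 150 mm (x) by 190 (y). Origin: centre of its underside, z up. Three upright slots at y = -55, 0 and +55 mm, each a pair of guide grooves 7 mm wide at the two ends of a card, open at the top 90 mm above the bench; the cards' planes are parallel to the rack's x. Cards rest on its 10 mm floor, tab tops 142 mm above the bench.
- faulty_card_mid (a point): The faulty card: upright green board 110 mm long (x), 4 thick (y), 95 high, an 8 mm thick strip along its top edge (to 99 mm), and on the middle of that edge a YELLOW grip tab 34 mm long (x), 10 thick (y), from 98 to 132 mm above the underside. Point: card centre, half-way up, 66 mm above the underside; tab centre 49 mm above this point. z up. 0.12 to 0.26 kg; in any of the slots.
- faulty_card: The faulty card again: its origin is the centre of its underside; x along the card, y through its thickness, z up.
- good_card_a_mid (a point): A good card: upright green board 110 mm long (x), 4 thick (y), 95 high, an 8 mm thick strip along its top edge (to 99 mm), and on the middle of that edge a GREY grip tab 34 mm long (x), 10 thick (y), from 98 to 132 mm above the underside. Point: card centre, half-way up, 66 mm above the underside; tab centre 49 mm above this point. z up.
- good_card_b_mid (a point): The other good card: the same in size and look as good_card_a, this point likewise.
- stand: Orange card stand fixed to the bench, 150 mm (x) by 90 (y), 81 mm high. Origin at the centre of its underside, z up. One slot along its x: 14 mm wide (y) and 126 mm long (x) up to 60 mm above the bench, all four sides flaring above that to about 39 by 151 mm at the top; slot floor 8 mm above the bench. A released card leans a little against a wall.
Things that resemble listed ones, but are neither listed nor needed, are in the scene too. Leave any turquoise look-alike of the switch_box alone.

How it is judged:
By the outcome, as a careful person would: the job done as asked, in the order asked, and still so for the second after the job is handed in, with the robot touching nothing.
It also fails if it takes over 72 s, if anything falls off the work surface, if the arm or the gripper's body presses on something with over 40 N, if the wrist force passes 120 N, or if a joint passes its speed limit or range.

## Robot

A 6-joint arm with a two-finger parallel gripper is mounted at the origin on the work surface. World frame = base frame: x ahead of the robot, y to its left, z up, the work surface at z = 0. Lengths are in m, angles in degrees, forces in N, time in s.
With the tool pointing down it reaches from about 0.3 to 0.775 m from the base axis. Payload 14.6 kg.
Tool frame: the origin (TCP) lies midway between the tips of the shut fingers; the grasp point (between the pads) lies 19 mm behind it (arm.grip_depth is the z of the grasp point in the tool frame, in m); z points along the fingers, x is the direction in which the jaws open and shut, and the axes are right-handed (so a half turn about z gives the same grasp; the last joint's range is limited). The gripper opens to 85 mm and grips with 20 to 120 N. Pads are 22 mm wide; open, the fingers measure 114 mm over their backs; the gripper's body (76 mm by 85 mm) begins 54 mm behind the grasp point. The pads swing forward as they close: fully open they stand 13 mm farther back than shut.
Start: joints at [-74.118, 17.183, 87.147, -0, 75.671, -3.816], TCP at [0.185, -0.518, 0.231] pointing down, gripper open.
Joint ranges: [-173.82, 173.82], [-45.26, 126.66], [13.44, 144.39], [-59.66, 239.66], [0, 175.72], [-146.38, 146.38]. Speed limits (degrees/s): [127.2, 127.2, 147.25, 180, 180, 180].

## Interface

Orientations are given as [roll, pitch, yaw] about the fixed x, y, z axes, in that order (R = Rz(yaw) Ry(pitch) Rx(roll)).
In Python, from station import arm, eyes gives the robot as it stands. The module is installed in compiled form; this text tells all that it offers. Calls block until the motion is done:
- arm.move_to(position, orientation): joint-space move of the TCP to a pose.
- arm.movel(position, speed=0.15, rotation=None): straight line of the TCP; rotation=None keeps the orientation; speed is the mean speed in m/s.
- arm.movej(angles): joint-space move.
- arm.move_gripper(opening, strength=None): finger opening in m; strength is the grip in N (None keeps the last); returns when the fingers have stopped.
- arm.pause(seconds).
- arm.inverse_kinematics(position, orientation): joint angles nearest the present ones, or None.
- arm.get_state(): the state.
- eyes.capture(name): name is "scene" or "top" or "wrist"; returns the picture (384x512x3 uint8, blue, green, red); there is no depth.
- eyes.camera_model(name): a dict with "vertical_fov" (degrees; the focal length in pixels is half the picture's height over the tangent of half this angle, whatever the lens; pixels are square), "cx", "cy" (the principal point, pixels), "dist" ([k1, k2, p1, p2, k3] as OpenCV has them; the pictures are not rectified), "view" (4x4, takes a point from world to camera coordinates); the wrist camera has in their place "tool_from_camera" (4x4, takes a point from camera to tool coordinates, whose origin is the TCP and whose axes are the tool frame's). Camera axes: x right, y up, looking along -z (the intrinsics and any distortion apply to the point x, -y, -z); pixel columns grow to the right and rows downward; lengths in m; the calibration is good to about 2 mm. A picture is of the moment at which its call begins: read the wrist's pose just before it. camera_model takes no time and is no camera call.
A pose or a line that the arm cannot do raises arm.Unreachable and nothing moves.
- arm.sign_off(): hands the job in, once; it reports no verdict.
The state is a dict: "time_s": time; "qpos": joint angles; "joint_vel": joint speeds; "effort": joint torques, N m; "tcp_pos": TCP position; "tcp_rot": TCP orientation; "ft_force": force on the tool from outside, world axes, zero at the start; "wrist_torque": the same for the moment, N m; "width": finger opening in m.
Only numpy, scipy, OpenCV 4.12 (cv2) and the standard library are available. Lean on these libraries where they do the work, as an engineer would, in place of code of your own. Each camera call takes 0.05 s, during which the arm holds its last target. There are 200 camera calls.

## Working session

There is one attempt and no reset: what is moved stays moved. The work goes in short steps, each a Python script; the robot and the scene stay as the last script left them, time stands still between calls to the robot, and variables do not carry over. Pictures are saved under pics/ and viewed, about 8 in all and at most 12, crops included, and the job is handed in when it is done.

```bash
mkdir -p pics; ls; python3 - <<'E'
from station import arm, eyes
import cv2, numpy as np
a=eyes.capture("scene"); b=eyes.capture("top")
cv2.imwrite("pics/scene0.png",a); cv2.imwrite("pics/top0.png",b)
np.set_printoptions(precision=4,suppress=True)
for n in("scene","top","wrist"): print(n,eyes.camera_model(n))
print(arm.get_state(), arm.grip_depth)
E
```

```text
pics
scene {'vertical_fov': 48.63073757439313, 'cx': 256.75798584635373, 'cy': 191.8419727288235, 'dist': array([-0.0635,  0.    ,  0.    ,  0.    ,  0.    ]), 'view': array([[ 0.1347,  0.9909, -0.0024, -0.0682],
       [-0.8307,  0.1142,  0.5449,  0.2907],
       [ 0.5402, -0.0714,  0.8385, -1.4523],
       [ 0.    ,  0.    ,  0.    ,  1.    ]])}
top {'vertical_fov': 42.262499421718836, 'cx': 259.48981786229655, 'cy': 175.86499774598937, 'dist': array([-0.0996,  0.    ,  0.    ,  0.    ,  0.    ]), 'view': array([[ 0.0063, -0.9999, -0.0097,  0.0276],
       [ 0.9984,  0.0057,  0.057 , -0.4216],
       [-0.0569, -0.0101,  0.9983, -1.4343],
       [ 0.    ,  0.    ,  0.    ,  1.    ]])}
wrist {'vertical_fov': 59.486162919362556, 'cx': 255.8500678456169, 'cy': 183.10020560668602, 'dist': array([0.0001, 0.    , 0.    , 0.    , 0.    ]), 'tool_from_camera': array([[ 1.    ,  0.0003,  0.0002,  0.0001],
       [ 0.0004, -0.9447, -0.3278, -0.0848],
       [ 0.0001,  0.3278, -0.9447, -0.1443],
       [ 0.    ,  0.    ,  0.    ,  1.    ]])}
{'time_s': 0.1, 'qpos': array([-74.1168,  17.2137,  87.1763,   0.0009,  75.6692,  -3.814 ]), 'joint_vel': array([ 0.0521, -0.1129, -0.1139,  0.0844,  0.1106, -0.0366]), 'effort': array([ -0.0009, -54.438 , -36.2373,  -0.0002,   0.003 ,   0.    ]), 'tcp_pos': array([ 0.1853, -0.5176,  0.2308]), 'tcp_rot': array([-179.9952,    0.0589,  -70.303 ]), 'ft_force': array([0.1138, 0.1642, 0.5808]), 'wrist_torque': array([-0.0205,  0.0188,  0.0182]), 'width': 0.08543883158891753} -0.0187
```

View pics/top0.png

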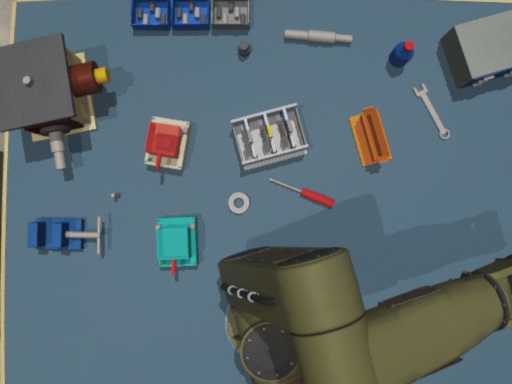

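View pics/scene0.png

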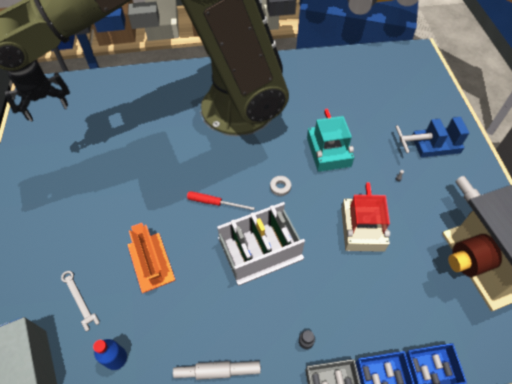

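Top view: red-covered box at about (167,143) with its tab at (158,165), rack (270,136) with the yellow tab at (268,130), stand (371,136), and the turquoise decoy at (177,242). The scene view agrees. I'll write helpers, then get coarse positions from masks.

```bash
cat > h.py <<'E'
from station import arm, eyes
import cv2, numpy as np
from scipy.spatial.transform import Rotation as R
np.set_printoptions(precision=4,suppress=True)
def rpy(r): return R.from_euler('xyz',r,degrees=True)
class Cam:
    def __init__(s,name):
        m=eyes.camera_model(name); st=arm.get_state()
        s.img=eyes.capture(name); f=192/np.tan(np.radians(m['vertical_fov']/2))
        s.K=np.array([[f,0,m['cx']],[0,f,m['cy']],[0,0,1]]); s.d=np.array(m['dist'])
        if 'view' in m: V=np.linalg.inv(m['view'])
        else:
            T=np.eye(4); T[:3,:3]=rpy(st['tcp_rot']).as_matrix(); T[:3,3]=st['tcp_pos']; V=T@m['tool_from_camera']
        s.V=V@np.diag([1,-1,-1,1.])  # world from cv camera
    def rays(s,px):
        u=cv2.undistortPoints(np.float64(px).reshape(-1,1,2),s.K,s.d)[:,0]
        return (s.V[:3,:3]@np.c_[u,np.ones(len(u))].T).T
    def plane(s,px,z):
        r=s.rays(px); o=s.V[:3,3]; return o+r*((z-o[2])/r[:,2])[:,None]
    def proj(s,P):
        W=np.linalg.inv(s.V); return cv2.projectPoints(np.float64(P).reshape(-1,1,3),W[:3,:3],W[:3,3],s.K,s.d)[0][:,0]
    def blobs(s,lo,hi,amin=15):
        m=cv2.inRange(cv2.cvtColor(s.img,cv2.COLOR_BGR2HSV),np.array(lo),np.array(hi))
        c,_=cv2.findContours(m,cv2.RETR_EXTERNAL,cv2.CHAIN_APPROX_NONE)
        return sorted([k for k in c if cv2.contourArea(k)>=amin],key=cv2.contourArea)[::-1]
def tri(obs): # [(cam,px)] -> point
    A=np.zeros((3,3));b=np.zeros(3)
    for c,p in obs:
        r=c.rays([p])[0]; r/=np.linalg.norm(r); M=np.eye(3)-np.outer(r,r); A+=M; b+=M@c.V[:3,3]
    return np.linalg.solve(A,b)
def down(yaw): return [180,0,yaw]
def st():
    s=arm.get_state(); print('t%.2f'%s['time_s'],'p',s['tcp_pos'],'r',s['tcp_rot'],'f',s['ft_force'],'w%.4f'%s['width'],'q',s['qpos'].round(1)); return s
E
python3 - <<'E'
from h import *
t=Cam('top')
print('cam',t.V[:3,3])
for n,lo,hi,z in [('red',(0,150,90),(8,255,255),.1),('red2',(172,150,90),(180,255,255),.1),('yellow',(22,150,120),(35,255,255),.142),('orange',(9,170,120),(19,255,255),.08)]:
    for k in t.blobs(lo,hi,8)[:4]:
        r=cv2.minAreaRect(k); print(n,cv2.contourArea(k),np.array(r[0]),np.array(r[1]),r[2],t.plane([r[0]],z)[0],t.plane(cv2.boxPoints(r),z)[:,:2].round(3).tolist())
print(t.plane([(167,143),(158,165),(270,136),(371,136),(236,137),(245,166),(307,149),(291,106)],.09))
E
```

```text
cam [0.3391 0.0156 1.4562]
red 717.5 [161.112 145.884] [30.2316 43.3797] 10.30484676361084 [0.4978 0.3014 0.1   ] [[0.446, 0.353], [0.565, 0.334], [0.55, 0.25], [0.431, 0.27]]
red 251.0 [81.422  73.7428] [19.0832 20.2236] 81.25383758544922 [0.7027 0.5346 0.1   ] [[0.726, 0.569], [0.734, 0.511], [0.68, 0.5], [0.671, 0.558]]
red 151.5 [316.9655 197.0862] [33.0538  6.4993] 21.801406860351562 [ 0.3593 -0.128   0.1   ] [[0.368, -0.083], [0.384, -0.089], [0.351, -0.173], [0.335, -0.167]]
red 43.0 [408.5  45.5] [7. 7.] 90.0 [ 0.7863 -0.3879  0.1   ] [[0.796, -0.378], [0.797, -0.398], [0.776, -0.398], [0.776, -0.378]]
red2 9.0 [314.431  199.6724] [16.5269  1.6713] 21.801406860351562 [ 0.3522 -0.121   0.1   ] [[0.358, -0.099], [0.363, -0.101], [0.346, -0.143], [0.342, -0.141]]
yellow 100.0 [100.  74.] [12. 10.] 90.0 [0.6902 0.4662 0.142 ] [[0.707, 0.481], [0.707, 0.453], [0.673, 0.452], [0.674, 0.48]]
yellow 21.0 [268.934  131.0189] [10.7141  2.8846] 74.05460357666016 [0.5339 0.0044 0.142 ] [[0.547, 0.012], [0.549, 0.005], [0.521, -0.003], [0.519, 0.004]]
orange 1431.5 [369.423  135.7786] [55.2434 29.2603] 73.68614959716797 [ 0.5316 -0.2774  0.08  ] [[0.594, -0.217], [0.619, -0.296], [0.469, -0.338], [0.446, -0.259]]
[[ 0.5071  0.2872  0.09  ]
 [ 0.4456  0.3112  0.09  ]
 [ 0.5277  0.001   0.09  ]
 [ 0.5296 -0.2797  0.09  ]
 [ 0.5245  0.0951  0.09  ]
 [ 0.444   0.0695  0.09  ]
 [ 0.4921 -0.1015  0.09  ]
 [ 0.6122 -0.0571  0.09  ]]
```

```bash
python3 - <<'E'
from h import *
import pickle
tiles=[]
for n,p,y in [('stand',(.53,-.278),106),('rack',(.528,.0),106),('box',(.505,.285),80)]:
    q=arm.inverse_kinematics([*p,.24],down(y)); 
    if q is None or abs(q[5])>140: print(n,'alt',q); y-=180
    arm.move_to([*p,.24],down(y)); arm.pause(.2)
    s=st(); c=Cam('wrist'); cv2.imwrite(f'pics/w_{n}.png',c.img); pickle.dump((c.img,c.K,c.d,c.V),open(n+'.pkl','wb'))
E
```

```text
t2.35 p [ 0.5298 -0.2783  0.24  ] r [-179.9994    0.0006  105.9462] f [-0.8603  0.1187  0.8395] w0.0856 q [ -31.2   23.1   78.1   -0.    78.8 -137.2]
t3.67 p [ 0.5281 -0.001   0.2398] r [-179.9845   -0.0024  105.9146] f [-0.1384  0.599  -0.924 ] w0.0853 q [  -4.1   14.    90.    -0.    76.  -110. ]
t5.03 p [0.5054 0.2841 0.2401] r [179.9948  -0.0008  79.9315] f [ 0.4662  0.0127 -0.9938] w0.0851 q [ 25.7  20.6  81.4  -0.   78.  -54.2]
```

View pics/w_stand.png

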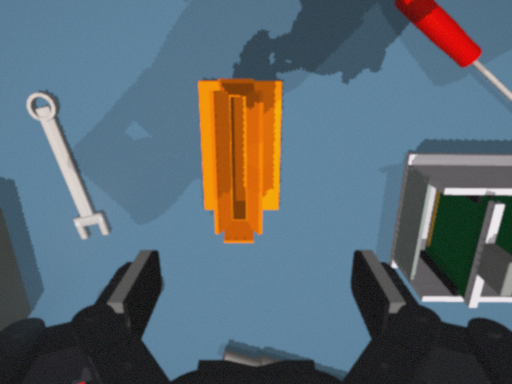

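View pics/w_rack.png

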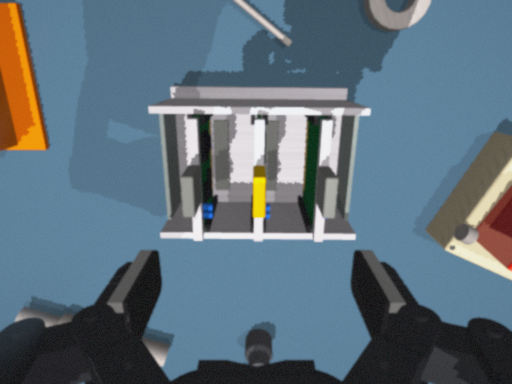

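View pics/w_box.png

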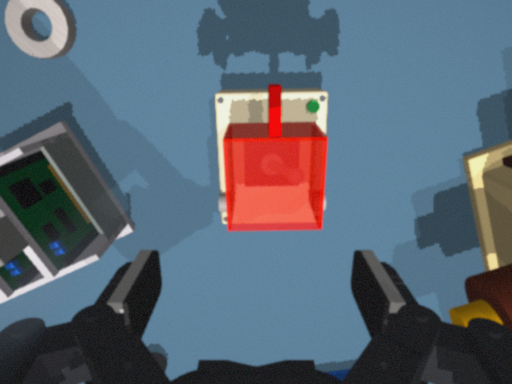

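The wrist views show:
- **Stand:** the slot is dark, at about cols 232–246, rows 95–220.
- **Rack:** the yellow tab is in the middle slot, cols 253–265, rows 167–217, with grey tabs at cols 190 and 329.
- **Box:** front corners at (217,93) and (327,92), red tab at col 275 (rows 85–136), hood far corners at (228,230) and (324,229).

Next I'll take sub-pixel edges by code.

```bash
cat > load.py <<'E'
from h import *
import pickle
def load(n):
    c=Cam.__new__(Cam); c.img,c.K,c.d,c.V=pickle.load(open(n+'.pkl','rb')); return c
def fit2d(model,meas):
    m=np.array(model)[:,:2]; w=np.array(meas)[:,:2]; a=m-m.mean(0); b=w-w.mean(0)
    th=np.arctan2((a[:,0]*b[:,1]-a[:,1]*b[:,0]).sum(),(a*b).sum()); c,s=np.cos(th),np.sin(th); Rm=np.array([[c,-s],[s,c]])
    t=w.mean(0)-Rm@m.mean(0); return t,np.degrees(th),(m@Rm.T+t-w)*1000
E
python3 - <<'E'
from load import *
# box
c=load('box'); g=cv2.cvtColor(c.img,cv2.COLOR_BGR2GRAY)
def sub(g,p,w=4): return cv2.cornerSubPix(g,np.float32(p).reshape(-1,1,2),(w,w),(-1,-1),(3,30,.01))[:,0]
px=[(217,93),(327,92),(228,230),(324,229),(224,136),(327,136)]
s=sub(g,px); print(s.round(1).tolist())
mod=np.array([(-70,-55,50),(-70,55,50),(42,-42,112),(42,42,112),(-42,-42,112),(-42,42,112)])/1000
def do(mod,px,c): 
    W=np.array([c.plane([p],m[2])[0] for p,m in zip(px,mod)]); t,y,r=fit2d(mod,W); print('fit',t,y,'res mm',r.round(1).tolist())
do(mod,s,c); do(mod[:4],s[:4],c); do(mod[:4],px[:4],c)
hsv=cv2.cvtColor(c.img,cv2.COLOR_BGR2HSV)
red=cv2.inRange(hsv,np.array([0,180,120]),np.array([8,255,255]))
for r in (88,95,105,115): x=np.where(red[r])[0]; print('tabrow',r,x.min(),x.max(),c.plane([((x.min()+x.max())/2,r)],.112)[0])
print('tab first row',np.where(red.any(1))[0][0], c.plane([(275,np.where(red.any(1))[0][0])],.096))
# rack
c=load('rack'); hsv=cv2.cvtColor(c.img,cv2.COLOR_BGR2HSV)
ye=cv2.inRange(hsv,np.array([22,150,60]),np.array([35,255,255])); ye[:, :200]=0; ye[:,300:]=0
ys=np.where(ye.any(1))[0]; print('yrows',ys.min(),ys.max(),'V per row')
for r in range(ys.min(),ys.max()+1,4): x=np.where(ye[r])[0]; print(r,x.min(),x.max(),c.img[r,x].mean(0).round(), end='; ')
print()
for r in (195,205,213): x=np.where(ye[r])[0]; print(c.plane([((x.min()+x.max())/2+0,r)],.142)[0])
print('far edge',c.plane([(259,ys.max()+.5)],.142))
g=cv2.cvtColor(c.img,cv2.COLOR_BGR2GRAY)
for r in (104,110,236): 
    print('row',r,g[r,140:380:1][[*range(5,30)]].tolist(), g[r,340:375].tolist())
print('cols',g[80:118,285].tolist(),g[225:245,285].tolist())
# stand
c=load('stand'); g=cv2.cvtColor(c.img,cv2.COLOR_BGR2GRAY)
for r in (110,150,190,205): print('st',r,g[r,195:290].tolist())
for x in (239,): print('stc',g[72:250,x].tolist())
E
```

```text
[[215.1999969482422, 95.0], [327.20001220703125, 93.4000015258789], [228.0, 230.0], [320.20001220703125, 228.1999969482422], [222.8000030517578, 138.3000030517578], [324.5, 133.89999389648438]]
fit [0.5194 0.2974] -8.933041629465032 res mm [[0.7, -1.6], [0.3, 0.5], [-0.7, -0.3], [-0.4, 0.7], [-1.0, 0.1], [1.1, 0.6]]
fit [0.5194 0.2976] -9.200538726577639 res mm [[0.5, -1.1], [0.6, 0.9], [-0.9, -0.3], [-0.3, 0.6]]
fit [0.519  0.2989] -9.101494064575313 res mm [[1.7, -2.0], [1.5, 2.1], [-1.2, 1.1], [-2.0, -1.2]]
tabrow 88 270 280 [0.4406 0.3107 0.112 ]
tabrow 95 269 279 [0.4457 0.3091 0.112 ]
tabrow 105 269 280 [0.4533 0.3083 0.112 ]
tabrow 115 269 280 [0.4611 0.3071 0.112 ]
tab first row 85 [[0.4393 0.3118 0.096 ]]
yrows 167 217 V per row
167 255 263 [ 11.  91. 114.]; 171 255 264 [ 13.  93. 116.]; 175 255 264 [ 10.  95. 119.]; 179 254 265 [ 10. 226. 238.]; 183 253 265 [ 13. 216. 237.]; 187 253 265 [ 15. 208. 234.]; 191 253 264 [ 12. 213. 238.]; 195 253 264 [ 10. 212. 238.]; 199 252 264 [ 12. 203. 230.]; 203 252 264 [ 10. 201. 229.]; 207 252 264 [ 10. 202. 230.]; 211 252 264 [ 10. 202.
[... 3380 characters left out ...]
, 103, 104, 105, 105, 105, 106, 105, 104, 105, 107, 102, 106, 104, 105, 103, 104, 103, 106, 102, 105, 105, 105, 102, 103, 104, 103, 103, 104, 105, 105, 105, 105, 103, 106, 103, 102, 105, 103, 105, 104, 105, 104, 104, 102, 102, 102, 104, 104, 103, 103, 104, 104, 103, 105, 107, 104, 102, 101, 104, 105, 104, 102, 100, 104, 101, 104, 99, 102, 105, 102, 102, 102, 105, 102, 102, 102, 101, 104, 104, 103, 104, 102, 102, 102, 102, 102, 101, 97, 102, 100, 105, 102, 102, 100, 93, 80, 70, 71, 75, 73, 75, 76, 73, 74, 74, 75, 74, 75, 74, 74, 73, 74, 83, 113, 128, 120, 116, 116, 117, 115, 119, 117, 115, 117, 118, 117, 114, 116, 116, 118, 115, 116, 114, 119, 133, 150, 158, 144, 129, 128, 128, 123, 127, 128]
```

```bash
python3 - <<'E'
from load import *
c=load('stand')
P=c.plane([(236.4,95.5),(239.3,219.5)],.06); d=P[1]-P[0]; print('stand slot',P[:,:2],np.linalg.norm(d),np.degrees(np.arctan2(d[1],d[0])),P.mean(0))
P=c.plane([(237,110),(238,150),(238.9,190)],.06);d=P[2]-P[0];print(P[:,:2],np.degrees(np.arctan2(d[1],d[0])))
B=c.plane([(239.9,110),(240.7,150),(241.3,190)],.0);d=B[2]-B[0];print('base line',B[:,:2],np.degrees(np.arctan2(d[1],d[0])))
c=load('rack'); g=cv2.cvtColor(c.img,cv2.COLOR_BGR2GRAY).astype(float)
hsv=cv2.cvtColor(c.img,cv2.COLOR_BGR2HSV)
def edge(col,r0,r1,sgn): 
    v=np.diff(cv2.blur(g[:,col-2:col+3],(5,1)).mean(1)[r0:r1])*sgn; k=v.argmax(); return r0+k+.5
for nm,r0,r1,sg in (('near',100,120,1),('far',234,245,-1)):
    pts=[(x,edge(x,r0,r1,sg)) for x in (170,180,230,285,300,340)]; P=c.plane(pts,.09)
    f=np.polyfit(P[:,1],P[:,0],1); print(nm,[p[1] for p in pts],'yaw',-np.degrees(np.arctan(f[0])),P[:,:2].mean(0))
N=c.plane([(148,109),(370.5,112)],.09);F=c.plane([(160,236),(355.5,236)],.09)
print(N,F,np.linalg.norm(N[0]-N[1]),np.linalg.norm(F[0]-F[1]),(N.mean(0)+F.mean(0))/2,np.linalg.norm(N.mean(0)-F.mean(0)))
for q in (N,F): d=q[1]-q[0]; print(np.degrees(np.arctan2(-d[0],d[1])))
ye=cv2.inRange(hsv,np.array([22,150,150]),np.array([35,255,255])); ye[:, :200]=0; ye[:,300:]=0
r=cv2.minAreaRect(cv2.findNonZero(ye)); print(r,c.plane([r[0]],.142),c.plane(cv2.boxPoints(r),.142)[:,:2])
E
```

```text
stand slot [[ 0.4783 -0.3121]
 [ 0.6009 -0.2765]] 0.12771976632171156 16.220470444782965 [ 0.5396 -0.2943  0.06  ]
[[ 0.491  -0.3082]
 [ 0.5284 -0.2972]
 [ 0.5688 -0.2855]] 16.256125594703686
base line [[ 0.498  -0.3062]
 [ 0.5422 -0.2934]
 [ 0.5902 -0.2797]] 16.05397596125769
near [np.float64(105.5), np.float64(105.5), np.float64(106.5), np.float64(106.5), np.float64(106.5), np.float64(107.5)] yaw 15.317000812921371 [ 0.4792 -0.0195]
far [np.float64(237.5), np.float64(237.5), np.float64(238.5), np.float64(238.5), np.float64(239.5), np.float64(239.5)] yaw 15.09738678095242 [0.6018 0.0148]
[[ 0.5056 -0.1041  0.09  ]
 [ 0.4555  0.0811  0.09  ]] [[ 0.6235 -0.0716  0.09  ]
 [ 0.5711  0.1126  0.09  ]] 0.1918066843129789 0.1915244551109562 [0.5389 0.0045 0.09  ] 0.12105118650896306
15.13194966166945
15.890524869316577
((259.0, 196.0), (40.0, 12.0), 90.0) [[0.5372 0.004  0.142 ]] [[ 0.5229 -0.0049]
 [ 0.5204  0.0039]
 [ 0.5522  0.0132]
 [ 0.5548  0.0041]]
```

```bash
cat >> h.py <<'E'
BP=np.array([.5194,.2975]); BY=-9.1; G=.0187
def box(x,y,z):
    a=np.radians(BY); c,s=np.cos(a),np.sin(a); return np.array([BP[0]+c*x-s*y,BP[1]+s*x+c*y,z])
def tab(th): # world pos of the tab grip point at cover angle th
    a=np.arctan2(.052,-.112)-th; r=np.hypot(.112,.052); return box(.042+r*np.cos(a),0,.052+r*np.sin(a))
def tcp(p): return [p[0],p[1],p[2]-G]
E
python3 - <<'E'
from h import *
p=tab(0); o=down(90+BY)
arm.move_gripper(.040)
arm.move_to([p[0],p[1],.16],o)
arm.movel(tcp(p),speed=.12); st()
arm.move_gripper(0,30); st()
for th in np.arange(.15,1.76,.2):
    arm.movel(tcp(tab(th)),speed=.15); s=arm.get_state(); print(round(th,2),s['ft_force'],s['width'])
arm.pause(.2); st()
cv2.imwrite('pics/scene1.png',eyes.capture('scene')[100:300,250:512].repeat(3,0).repeat(3,1))
E
```

```text
t6.84 p [0.4509 0.3087 0.0862] r [179.9418  -0.0484  80.8863] f [ 0.7945 -1.1398  0.2653] w0.0401 q [ 30.6  26.1  95.8   0.   58.  -50.3]
t7.21 p [0.4504 0.3087 0.0857] r [179.9752  -0.021   80.905 ] f [-1.36   -0.2184  1.4637] w0.0097 q [ 30.6  26.1  95.9   0.   58.  -50.3]
0.15 [-3.1037 -0.0453  4.9841] 0.009504656974871203
0.35 [-1.6922 -1.7986  6.5697] 0.009525161956486894
0.55 [0.8461 0.4431 3.7266] 0.009601767628044102
0.75 [ 3.1454  1.2876 -0.8922] 0.009586233381286701
0.95 [ 2.9859  2.1661 -4.28  ] 0.009348106950529218
1.15 [ 3.2443  2.8773 -6.3194] 0.009882471088269272
1.35 [ 1.9699  2.7737 -5.6642] 0.009488090326175596
1.55 [ 1.7938  1.8217 -4.4492] 0.009669366881518135
1.75 [ 1.6085  0.7857 -2.9402] 0.009390206224614943
t10.22 p [0.6309 0.2797 0.1346] r [179.9556  -0.0021  80.9169] f [ 1.8623  1.5579 -3.6551] w0.0094 q [ 20.9  39.9  66.8  -0.   73.3 -60. ]
```

View pics/scene1.png

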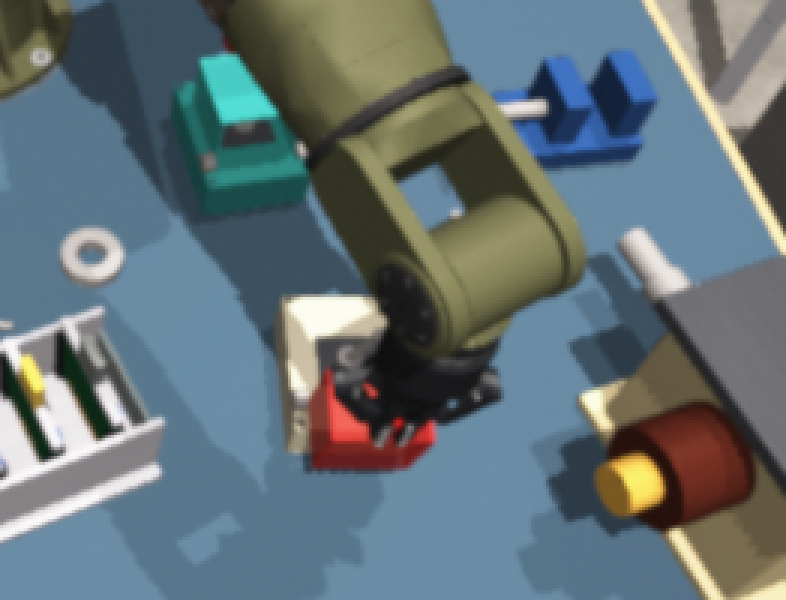

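The cover is open: the hood has tipped back, the box top is exposed, and forces stayed below 8 N. Next I release, then push the toggle from +y to -y with closed fingers under force watch.

```bash
python3 - <<'E'
from h import *
o=down(90+BY)
arm.move_gripper(.035)
p=arm.get_state()['tcp_pos']; arm.movel([p[0],p[1],.21],speed=.25)
arm.move_to(box(0,.05,.20),o); arm.move_gripper(0)
c=Cam('wrist'); cv2.imwrite('pics/tog0.png',c.img)
arm.movel(box(0,.05,.088),speed=.15); arm.pause(.15)
f0=arm.get_state()['ft_force'].copy(); ydir=box(0,1,0)-box(0,0,0)
for y in np.arange(.04,-.022,-.0035):
    arm.movel(box(0,y,.088),speed=.1); s=arm.get_state(); f=(s['ft_force']-f0)
    print('%.4f'%y,'fy %.1f'%(f@ydir),'fz %.1f'%f[2],end=' | ')
    if f@ydir>12: break
st()
E
```

```text
0.0400 fy 1.0 fz -1.0 | 0.0365 fy 4.5 fz 5.9 | 0.0330 fy 7.5 fz 8.9 | 0.0295 fy 9.0 fz 15.3 | 0.0260 fy 4.2 fz 2.3 | 0.0225 fy 1.5 fz 0.2 | 0.0190 fy 1.0 fz 0.1 | 0.0155 fy 0.7 fz -0.6 | 0.0120 fy 0.3 fz -1.8 | 0.0085 fy 0.3 fz -0.3 | 0.0050 fy 1.2 fz -1.1 | 0.0015 fy 1.1 fz -0.9 | -0.0020 fy 13.5 fz -4.2 | t16.43 p [0.5192 0.2967 0.0882] r [179.9509  -0.1598  80.9126] f [ 2.6506 12.4469 -3.8287] w-0.0001 q [ 26.2  31.6  86.9   0.1  61.4 -54.8]
```

```bash
python3 - <<'E'
from h import *
arm.movel(box(0,.006,.088),speed=.1)
arm.movel(box(0,.006,.20),speed=.25); arm.pause(.1)
c=Cam('wrist')
a=cv2.imread('pics/tog0.png')[60:260,150:400]; b=c.img[60:260,150:400]
cv2.imwrite('pics/tog1.png',cv2.resize(np.hstack([a,b]),None,fx=1.6,fy=1.6,interpolation=cv2.INTER_CUBIC))
for t in(.5,-.5): print(c.proj(box(0,.042*np.sin(t),.058+.042*np.cos(t)))-[150,60])
st()
E
```

```text
[[124.811  121.6221]]
[[ 73.227 121.624]]
t17.43 p [0.52   0.3031 0.1987] r [-179.8967    0.0806   80.8921] f [0.3243 0.165  1.1771] w0.0002 q [ 26.8  25.4  80.4  -0.   74.4 -54.1]
```

View pics/tog1.png

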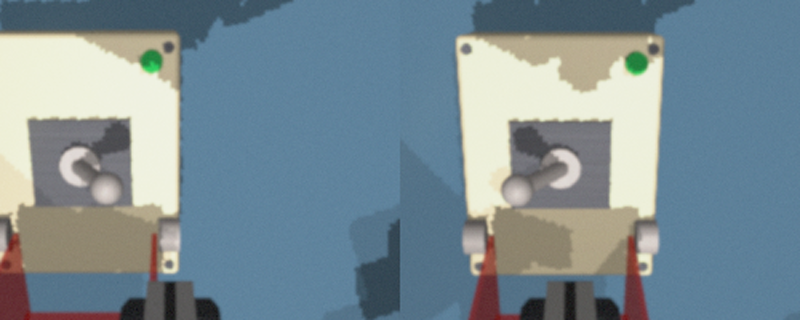

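The left half shows the toggle before, with its ball to the right of the pivot. The right half shows it after: the ball at crop (73,119) against (73,122) predicted for off, so it is fully over. Now I close the cover by the reverse arc.

```bash
python3 - <<'E'
from h import *
o=down(90+BY)
p=tab(1.75); arm.move_to([p[0],p[1],.21],o); arm.move_gripper(.035)
arm.movel(tcp(p),speed=.15); arm.move_gripper(0,30); s=st()
for th in np.r_[np.arange(1.55,.1,-.2),.07,0,-.015]:
    arm.movel(tcp(tab(th)),speed=.15); s=arm.get_state(); print(round(th,2),s['ft_force'],'%.4f'%s['width'])
arm.pause(.1); st()
arm.move_gripper(.03); p=tab(0); arm.movel([p[0],p[1],.20],speed=.25)
q=box(-.014,-.0124,.24)
arm.move_to([.5054,.2841,.24],o); arm.pause(.15); c=Cam('wrist'); cv2.imwrite('pics/closed.png',c.img)
old=cv2.imread('pics/w_box.png'); d=cv2.absdiff(old,c.img)[60:240,190:350].max(2); print('diff >60 px',(d>60).sum())
for im in (old,c.img):
    red=cv2.inRange(cv2.cvtColor(im,cv2.COLOR_BGR2HSV),np.array([0,180,120]),np.array([8,255,255]))[:,200:350]; ys=np.where(red.any(1))[0]; xs=np.where(red.any(0))[0]
    print(cv2.boundingRect(red), (red[:125]>0).sum())
st()
E
```

```text
t19.38 p [0.6317 0.2796 0.1355] r [179.8828  -0.053   80.8946] f [ 1.6175 -0.4929  5.0447] w0.0094 q [ 20.8  39.9  66.7  -0.   73.3 -60. ]
1.55 [ 0.2587 -0.9615  7.6001] 0.0097
1.35 [-2.4727 -1.0246  8.4806] 0.0093
1.15 [-1.614  -0.4337  9.9933] 0.0093
0.95 [-4.6516 -1.4832  9.0636] 0.0092
0.75 [-5.7998 -1.8075  9.8412] 0.0092
0.55 [-6.5181 -0.885   7.1614] 0.0095
0.35 [-5.6744  1.1224  4.3397] 0.0094
0.15 [-1.5393  2.1367 -0.4301] 0.0091
0.07 [-0.7036  1.484   0.5246] 0.0093
0.0 [0.517  1.0717 0.9803] 0.0095
-0.02 [1.1198 0.3852 2.119 ] 0.0097
t22.77 p [0.45   0.3087 0.084 ] r [179.9466  -0.0288  80.8968] f [0.8635 0.4145 3.4734] w0.0099 q [ 30.6  26.2  96.   -0.   57.7 -50.3]
diff >60 px 936
(24, 85, 103, 145) 472
(25, 86, 102, 145) 456
t24.31 p [0.5045 0.2844 0.2389] r [-179.8993    0.0641   80.9464] f [-0.5846 -0.0893  0.25  ] w0.0300 q [ 25.8  20.7  81.5   0.   77.9 -55.2]
```

```bash
python3 - <<'E'
from h import *
o=down(90+BY); p=tab(0)
arm.move_gripper(0); arm.move_to([p[0],p[1],.135],o); f0=arm.get_state()['ft_force'][2]
for z in np.arange(.120,.107,-.002):
    arm.movel([p[0],p[1],z],speed=.06); fz=arm.get_state()['ft_force'][2]-f0; print('%.3f %.1f'%(z,fz),end=' | ')
    if fz>8: break
print(arm.get_state()['tcp_pos'])
arm.movel([p[0],p[1],.20],speed=.25)
arm.move_to([.5375,.0045,.24],down(-74.7)); arm.pause(.15); st()
c=Cam('wrist'); cv2.imwrite('pics/rack2.png',c.img)
hsv=cv2.cvtColor(c.img,cv2.COLOR_BGR2HSV)
ye=cv2.inRange(hsv,np.array([22,150,60]),np.array([35,255,255])); n,l,s,_=cv2.connectedComponentsWithStats(ye)
k=[i for i in range(1,n) if s[i,4]>80]; 
for i in k: print(s[i])
i=min(k,key=lambda i:abs(s[i,0]+s[i,2]/2-256)+abs(s[i,1]-180)); m=(l==i); rows=np.where(m.any(1))[0]
for r in rows[::6]: x=np.where(m[r])[0]; print(r,x.min(),x.max(),c.img[r,x].mean(0).round(),c.plane([((x.min()+x.max())/2,r)],.142)[0][:2])
print('far',c.plane([(s[i,0]+s[i,2]/2,rows.max()+.5)],.142))
E
```

```text
0.120 -0.7 | 0.118 -0.6 | 0.116 -1.6 | 0.114 -0.3 | 0.112 -0.3 | 0.110 20.2 | [0.4504 0.3088 0.1117]
t29.41 p [0.5375 0.0049 0.2399] r [179.9883   0.0059 -74.638 ] f [ 0.5118 -0.6948  0.6975] w-0.0001 q [-3.4 15.2 88.5  0.  76.3 71.3]
[250 154  14  51 610]
154 252 261 [ 12. 117. 147.] [0.5603 0.0106]
160 252 262 [ 14. 118. 149.] [0.556 0.009]
166 251 262 [ 10. 212. 240.] [0.5514 0.0081]
172 251 262 [ 10. 213. 241.] [0.5469 0.0069]
178 251 262 [ 10. 215. 241.] [0.5423 0.0056]
184 251 262 [ 13. 227. 241.] [0.5376 0.0043]
190 251 262 [ 10. 229. 240.] [0.5329 0.003 ]
196 250 263 [ 14. 215. 230.] [0.5282 0.0017]
202 250 263 [ 13. 213. 228.] [0.5233 0.0004]
far [[ 0.5214 -0.0005  0.142 ]]
```

Pressing the tab met the stop at z = 0.1117 against a nominal 0.112, so the cover is fully closed. The two opposite views put the card at (0.5381, 0.0042) with yaw 15.3°. Now I grasp and lift it.

```bash
python3 - <<'E'
from h import *
arm.move_gripper(.040)
P=[.5381,.0042]; arm.move_to([*P,.19],down(-74.7))
arm.movel([*P,.109],speed=.12); st()
arm.move_gripper(0,50); arm.pause(.1); s=st(); f0=s['ft_force'].copy()
for z in (.112,.12,.14,.17,.20,.262):
    arm.movel([*P,z],speed=.08 if z<.2 else .15); s=arm.get_state(); print(z,s['ft_force']-f0,'%.4f'%s['width'])
arm.pause(.2); st()
arm.move_to([.5396,-.2943,.262],down(-73.8)); arm.pause(.2); st()
a=eyes.capture('wrist'); b=eyes.capture('scene'); 
cv2.imwrite('pics/held.png',np.vstack([np.hstack([cv2.resize(a,(400,300)),cv2.resize(b[190:310,80:240],(400,300))]),np.hstack([cv2.resize(b[190:310,200:360],(400,300)),np.zeros((300,400,3),np.uint8)])]))
E
```

```text
t31.07 p [0.5386 0.0042 0.11  ] r [-179.9156   -0.0289  -74.6996] f [0.1145 0.8806 0.672 ] w0.0399 q [-3.5 23.3 96.2 -0.  60.4 71.2]
t31.54 p [0.5384 0.0042 0.1098] r [-179.9337   -0.021   -74.6975] f [-1.421  -0.9811  6.5727] w0.0093 q [-3.5 23.3 96.2  0.  60.4 71.2]
0.112 [ 1.3468  0.5144 -7.6973] 0.0096
0.12 [ 1.7814  0.4769 -7.5388] 0.0089
0.14 [ 2.2666  1.3762 -8.7672] 0.0093
0.17 [ 1.4209  0.2173 -7.5951] 0.0091
0.2 [ 1.949   1.2995 -7.9355] 0.0092
0.262 [ 1.735   0.7903 -8.7415] 0.0091
t34.08 p [0.5378 0.0042 0.2608] r [179.8954   0.0339 -74.6994] f [-0.3079  0.5039 -1.5979] w0.0093 q [-3.5 14.4 86.7 -0.  79.  71.2]
t35.42 p [ 0.54   -0.2932  0.2622] r [-179.9857   -0.0113  -73.7149] f [-0.465   0.2615 -2.0911] w0.0093 q [-31.9  24.4  73.3   0.   82.3  41.8]
```

View pics/held.png

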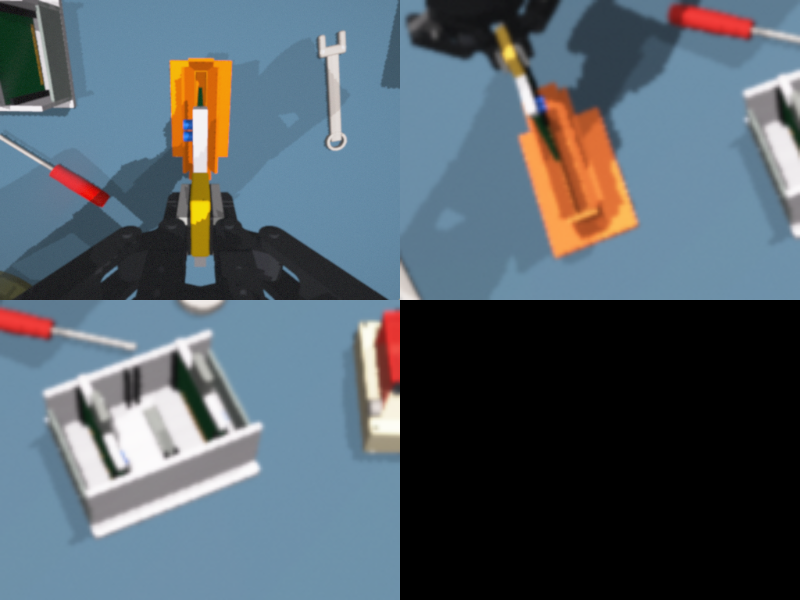

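The card hangs upright and lined up with the slot, and both grey cards stay seated with the middle slot empty. Now I lower it under force watch.

```bash
python3 - <<'E'
from h import *
P=[.5396,-.2943]; f0=arm.get_state()['ft_force'].copy()
for z in [.19,.17,.15,.13,.118]+list(np.arange(.114,.1035,-.0012)):
    arm.movel([*P,z],speed=.1 if z>.115 else .03); s=arm.get_state(); f=s['ft_force']-f0
    print('%.4f %.4f'%(z,s['tcp_pos'][2]),f.round(1),'%.4f'%s['width'])
    if f[2]>6 or np.abs(f).max()>20: break
st()
a=eyes.capture('wrist'); b=eyes.capture('scene')
cv2.imwrite('pics/down.png',np.hstack([cv2.resize(a,(400,300)),cv2.resize(b[190:310,80:240],(400,300))]))
E
```

```text
0.1900 0.1908 [-0.7  0.7  1.3] 0.0093
0.1700 0.1700 [-0.5  0.5  0.3] 0.0094
0.1500 0.1501 [-0.1  1.4  0.3] 0.0095
0.1300 0.1301 [0.3 1.3 1.3] 0.0095
0.1180 0.1179 [0.  1.3 0.4] 0.0092
0.1140 0.1141 [-0.6  1.1  1. ] 0.0092
0.1128 0.1128 [-0.8  0.8  1.7] 0.0091
0.1116 0.1115 [-0.7  0.9  0.6] 0.0094
0.1104 0.1103 [-0.4  0.9  0.3] 0.0092
0.1092 0.1091 [-1.1  0.6  0.2] 0.0095
0.1080 0.1080 [-0.5  0.9 -0.4] 0.0092
0.1068 0.1078 [-2.8  2.9  9.4] 0.0096
t39.49 p [ 0.5398 -0.2945  0.1078] r [-179.9622   -0.0545  -73.8002] f [-2.2873  1.7851  7.2367] w0.0096 q [-32.   32.2  83.   -0.   64.7  41.8]
```

View pics/down.png

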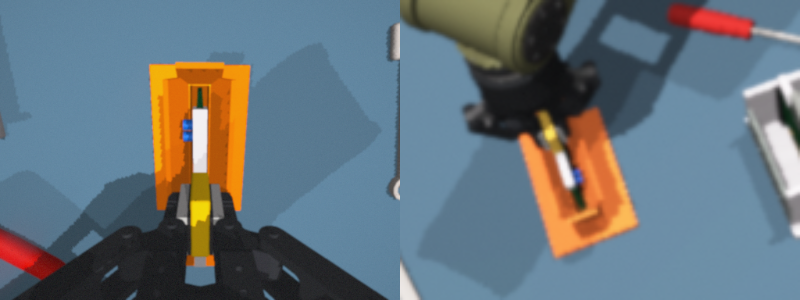

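The card is inside the slot and touched bottom at TCP z = 0.1078, just where predicted. I release it, retreat and check.

```bash
python3 - <<'E'
from h import *
P=[.5396,-.2943]
arm.move_gripper(.018); arm.move_gripper(.04); arm.pause(.3)
arm.movel([*P,.22],speed=.15); arm.movel([.47,-.315,.26],speed=.2); arm.pause(.3)
c=Cam('wrist'); b=eyes.capture('scene')
cv2.imwrite('pics/end.png',np.vstack([np.hstack([cv2.resize(c.img,(400,300)),cv2.resize(b[190:310,80:240],(400,300))]),np.hstack([cv2.resize(b[190:310,200:360],(400,300)),cv2.resize(b[150:270,300:460],(400,300))])]))
st()
E
```

```text
t42.36 p [ 0.4703 -0.3148  0.2596] r [179.9819   0.0247 -73.7744] f [ 0.2654  0.032  -0.2774] w0.0398 q [-37.5  18.1  82.2   0.   79.8  36.3]
```

View pics/end.png

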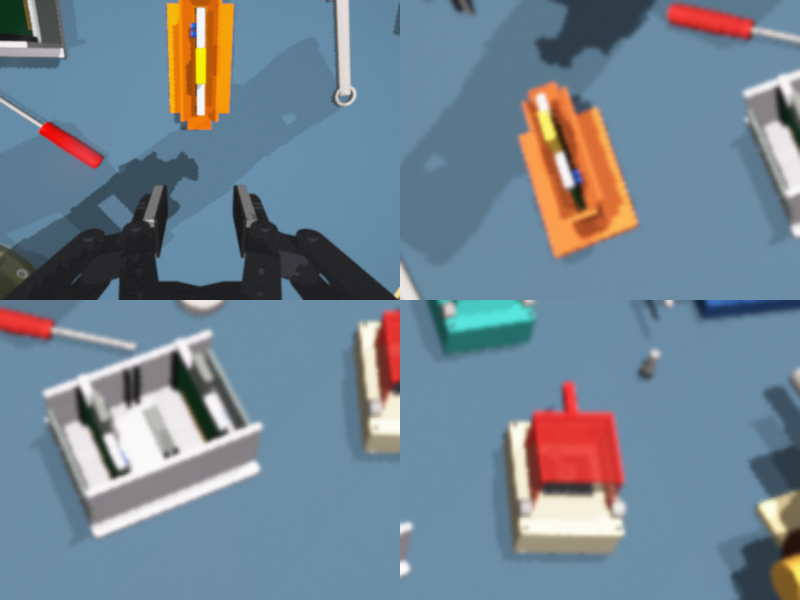

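The card stands in the stand's slot, both grey cards are seated, the cover is closed, and the gripper is clear. I'm handing in.

```bash
python3 -c "
from station import arm
print(arm.sign_off())"
```

```text
the job is handed in; nothing more can be done
None
```

The job is done and handed in at about 42 s of the 72 s allowed; no verdict was reported. I lifted the cover, flipped the toggle, closed the cover, then moved the yellow-tab card to the stand and let it go only once it was resting on the slot floor.

- **Toggle:** after the push, the ball appeared within 3 pixels of its predicted off position. The push also ran up against the end stop, at about 13 N.
- **Cover:** a press on the tab met solid resistance at 111.7 mm, against 112 mm expected when closed. It briefly reached 20 N where I aimed for about 8 N, which is under the limits.
- **Card:** it touched the bottom of the slot at the predicted height with about 9 N. The final pictures show it standing in the slot with the gripper clear.
- **Rack:** both grey-tab cards are still seated and the middle slot is empty.

Early in the toggle push, the vertical force reached about 15 N for a moment, probably because the fingers rode on the ball. No check failed or disagreed.

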